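Right the rocking bending form and slide it up to the stop rail

TASK

The wooden bending form lies on its round back, where it rocks at a touch: tip it over so that it settles with its flat side down on the table, and slide it along the table onto the blue mat until one of its long edges lies flush along the aluminium stop rail, with the form wholly between the mat's two white lines. Then let go. Tip and push it without lifting it clear of the table, and do not shift or knock over the pin bundles, the jar or the pliers.

Things in the scene. Friction and masses are not known exactly. Their poses are not given: they have to be found in the camera images.
- form_mid (a point): brown wooden bending form, 0.15 to 0.27 kg: 100 mm long, 80 mm wide, 26 mm thick; one side flat (paler), the other a round back of radius 50 mm. Point: its centre, 13 mm from flat face and from crown. y axis along its length; z axis square to the flat face, from it to the crown: down at the start, up when it lies flat side down. It starts on its back and rocks freely about its length when touched
- form_flat (a point): centre of the form's flat face, same axes. Beside each long edge of that face is a straight side square to it, 6 mm high; then the round back begins (its axis is 24 mm beyond this point, in -z). Both ends are flat. Tipped about its length it rolls on its back up to 53 degrees, then stands on the long edge, and topples over it past about 105 degrees. Friction on the table about 0.6
- mat: the form's place: blue mat painted on the table (no height) with a fixed aluminium stop rail 16 mm high, 16 mm thick, 170 mm long. Origin: on the table, below where the form's centre belongs; x axis square to the rail, towards it; y axis along it. Rail face at x = +40 mm; white lines along x at y = +-64 mm. It lies left or right, turned a little
- bundle_a_mid (a point): upright bundle of steel pins in a yellow band, 42 mm across, 45 mm tall, loose; point at its centre. Leave it alone. It stands beside the mat on its +y side
- bundle_b_mid (a point): upright bundle of steel pins in a yellow band, 42 mm across, 45 mm tall, loose; point at its centre. Leave it alone. It stands beside the mat on its -y side
- bundle_c_mid (a point): upright bundle of steel pins in a yellow band, 38 mm across, 40 mm tall, loose; point at its centre. Leave it alone. It stands off to one side
- jar_mid (a point): small glass jar with a red cap, 44 mm across, 50 mm tall, loose; point at its centre. Leave it alone
- pliers_mid (a point): pliers with yellow handles lying flat, about 140 mm long, 14 mm high, loose; x axis along them towards the jaws; point at the pivot. Leave them alone
- bowl: fixed shallow red bowl of pins, 112 mm across, 42 mm high, origin at the centre of its underside, on the side where the mat is not
There are look-alikes about, which are no part of the job. What is meant by the mat is not pink, and is the larger of those in its own colour.

How it is judged:
By the outcome, as a careful person would: the job done as asked, in the order asked, and still so for the second after the job is handed in, with the robot touching nothing.
It also fails if it takes over 72 s, if anything falls off the work surface, if the arm or the gripper's body presses on something with over 40 N, if the wrist force passes 120 N, or if a joint passes its speed limit or range.

ROBOT

A 6-joint arm with a two-finger parallel gripper is mounted at the origin on the work surface. World frame = base frame: x ahead of the robot, y to its left, z up, the work surface at z = 0. Lengths are in m, angles in degrees, forces in N, time in s.
With the tool pointing down it reaches from about 0.25 to 0.725 m from the base axis. Payload 9.7 kg.
Tool frame: the origin (TCP) lies midway between the tips of the shut fingers; the grasp point (between the pads) lies bot.grasp_offset behind it (bot.grasp_offset is the distance from the TCP to the grasp point, in m); x points along the fingers, y is the direction in which the jaws open and shut, and the axes are right-handed (so a half turn about x gives the same grasp; the last joint's range is limited). The gripper opens to 85 mm and grips with 20 to 120 N. Pads are 22 mm wide; open, the fingers measure 114 mm over their backs; the gripper's body (76 mm by 85 mm) begins 54 mm behind the grasp point. The pads swing forward as they close: fully open they stand 13 mm farther back than shut.
Start: joints at [66.119, 4.979, 10.078, 95.1, 0, 90], TCP at [0.223, 0.503, 0.208] pointing down, gripper open.
Joint ranges: [-179.16, 179.16], [-48.56, 103.87], [-65.8, 70.77], [-126.05, 130.52], [-82.76, 87.17], [-180, 180]. Speed limits (degrees/s): [127.2, 127.2, 147.25, 180, 180, 180].

INTERFACE

Orientations are given as [roll, pitch, yaw] about the fixed x, y, z axes, in that order (R = Rz(yaw) Ry(pitch) Rx(roll)).
In Python, from workcell import status, camera, bot gives the robot as it stands.
- The arm moves only by the shell command python3 -m jog 'ROWS' [OPENING] [FORCE]. ROWS is text: rows parted by semicolons, each of 4 numbers parted by spaces: the shift along the tool's x, y, z in mm, then the turn about the tool's x in degrees. A call has exactly 8 rows; each row is the pose to reach, as a shift and turn from the pose commanded when the call began, along the tool's axes at that moment; what a row does not reach only later rows make up. A row lasts 1/8 s, in which the tool goes at most 62.5 mm and 10.7 degrees, less where a joint would pass 70% of its speed; a pose out of reach is approached as far as the arm can. A call with a gripper value outside its range is refused whole. OPENING is the opening, from 0 (shut) to 1 (fully open), set as the call begins (- or left out, the last holds). The fingers move at their own pace and stop on an object; FORCE is the grip in N (left out, the last holds). Time passes only in rows, so rows that repeat a pose let the fingers close, or fill a call up. It gives the time, the measured TCP pose, the force and the opening at its end, in the units of the state.
- status.get_obs(): the state, without advancing time (a new reading comes with each control period).
- camera(name): name is "scene" or "top" or "wrist"; returns a dict with "color" (480x640x3 uint8, red, green, blue), "vfov" (degrees; the focal length in pixels is half the picture's height over the tangent of half this angle, whatever the lens; pixels are square), "cx", "cy" (the principal point, pixels), "rvec" (rotation vector, rad) and "tvec" (3), from world to camera coordinates, as OpenCV has them. Camera axes: x right, y down, z forward; pixel columns grow to the right and rows downward; lengths in m; the calibration is good to about 2 mm. The wrist camera is an equidistant fisheye: a pixel r from the principal point sees the ray r / f radians off the axis. A picture is of the moment at which its call begins. There is no depth.
- bot.job_done(): hands the job in, once; it reports no verdict.
The state is a dict: "time": time; "q": joint angles; "qd": joint speeds; "joint_efforts": joint torques, N m; "ee_pos": TCP position; "tcp_rot": TCP orientation; "wrist_force": force on the tool from outside, world axes, zero at the start; "torque": the same for the moment, N m; "opening": finger opening in m.
Only numpy, scipy, OpenCV 4.12 (cv2) and the standard library are available. Lean on these libraries where they do the work, as an engineer would, in place of code of your own. Each camera call takes 0.05 s, during which the arm holds its last target. There are 200 camera calls.

## Working session

There is one attempt and no reset: what is moved stays moved. The work goes in short steps, Python scripts to look and compute and a shell command to move; the robot and the scene stay as the last step left them, time stands still between calls to the robot, and variables do not carry over. Pictures are saved under pics/ and viewed, about 8 in all and at most 12, crops included, and the job is handed in when it is done.

```bash
ls; mkdir -p pics; python3 - <<'E'
from workcell import status, camera, bot
import cv2
print(status.get_obs(), bot.grasp_offset)
for n in ("top","scene"):
    c=camera(n); cv2.imwrite(f"pics/{n}0.png",c["color"][:,:,::-1]); print(n,{k:v for k,v in c.items() if k!="color"})
E
```

```text
pics
{'time': 0.0, 'q': array([6.61196776e+01, 5.01313257e+00, 1.00338404e+01, 9.50988639e+01,
       2.65596605e-05, 9.00015447e+01]), 'qd': array([-0.02369579,  0.0273891 ,  0.01502158,  0.06516565, -0.0036418 ,
        0.03916423]), 'joint_efforts': array([ 2.12947598e-03, -5.20387602e+01,  4.64807582e+01,  1.62677479e-02,
        6.14658848e-05, -1.37390481e-05]), 'ee_pos': array([0.22255079, 0.50268078, 0.20705809]), 'tcp_rot': array([ -90.01792605,   89.92184393, -113.89979317]), 'wrist_force': array([-0.96480353, -0.13132299,  0.53928748]), 'torque': array([-0.03092746, -0.04048565,  0.00917369]), 'opening': 0.08538838991554108} 0.0187
top {'vfov': 50.0952535813822, 'cx': 323.75306325200654, 'cy': 237.05185069086997, 'rvec': array([ 2.16673324, -2.18244278,  0.12277919]), 'tvec': array([0.00399416, 0.56067633, 0.92594846])}
scene {'vfov': 55.06091875015282, 'cx': 327.0192751022108, 'cy': 252.95483803848742, 'rvec': array([ 2.10762646,  0.66053241, -0.30870323]), 'tvec': array([-0.45622858, -0.14753523,  1.42555734])}
```

View pics/top0.png

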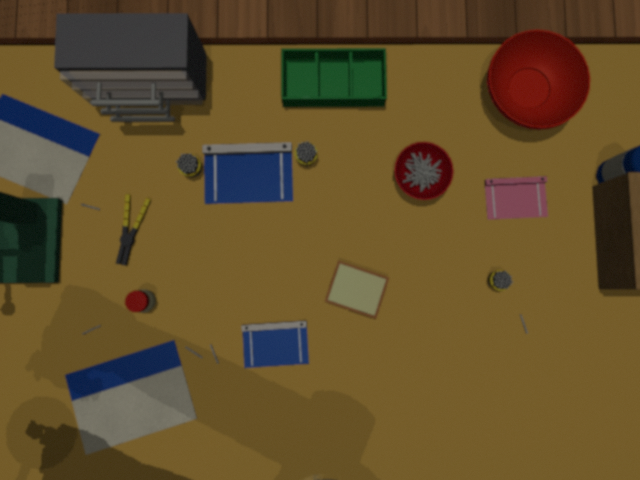

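View pics/scene0.png

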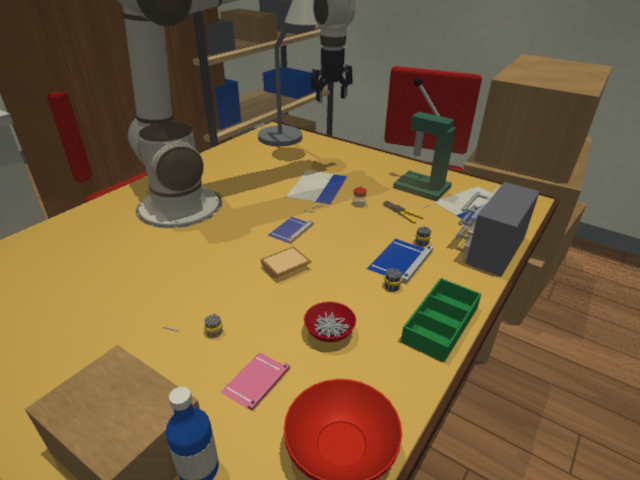

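Top view: the form is at about (357,290) with its flat face up. The large blue mat is at (248,177), with its rail along the far edge (row ~148) and bundles at (190,165) and (306,153). The jar is at (137,301) and the pliers at (130,235). The bowl is at (423,171), bundle c at (500,280), and the small blue look-alike at (276,345). Next I'll measure these.

```bash
cat > h.py <<'E'
import numpy as np, cv2
from workcell import status, camera, bot
def ray(c,uv):
    R=cv2.Rodrigues(c["rvec"])[0]; f=240/np.tan(np.radians(c["vfov"]/2))
    uv=np.atleast_2d(uv).astype(float)
    d=np.c_[(uv[:,0]-c["cx"])/f,(uv[:,1]-c["cy"])/f,np.ones(len(uv))]
    return -R.T@c["tvec"], d@R
def plane(c,uv,z):
    o,d=ray(c,uv); return o+d*((z-o[2])/d[:,2])[:,None]
def proj(c,P):
    R=cv2.Rodrigues(c["rvec"])[0]; f=240/np.tan(np.radians(c["vfov"]/2))
    p=np.atleast_2d(P)@R.T+c["tvec"]; return np.c_[p[:,0]/p[:,2]*f+c["cx"],p[:,1]/p[:,2]*f+c["cy"]]
def blobs(c,lo,hi,roi=None,amin=30):
    hsv=cv2.cvtColor(c["color"],cv2.COLOR_RGB2HSV); m=cv2.inRange(hsv,lo,hi)
    if roi: k=np.zeros_like(m); x0,y0,x1,y1=roi; k[y0:y1,x0:x1]=1; m=m*k
    cs,_=cv2.findContours(m,cv2.RETR_EXTERNAL,cv2.CHAIN_APPROX_NONE)
    return sorted([k for k in cs if cv2.contourArea(k)>amin],key=cv2.contourArea)[::-1]
E
python3 - <<'E'
from h import *
np.set_printoptions(precision=4,suppress=True)
c=camera("top"); hsv=cv2.cvtColor(c["color"],cv2.COLOR_RGB2HSV)
for p in [(357,290),(333,280),(345,263),(400,300),(230,175),(220,148),(216,170)]: print(p,hsv[p[1],p[0]])
b=blobs(c,(100,120,60),(130,255,255),(195,130,305,215))
for k in b[:2]:
    r=cv2.minAreaRect(k); print("mat blue",r, plane(c,cv2.boxPoints(r),0))
# rail
b=blobs(c,(0,0,110),(180,70,255),(195,135,298,205),15)
for k in b[:4]:
    r=cv2.minAreaRect(k); print("white",r); print(plane(c,cv2.boxPoints(r),0)); print(plane(c,cv2.boxPoints(r),.016))
for n,p,z in [("A",(306,153),.045),("B",(190,165),.045),("C",(500,280),.04),("jar",(137,301),.05),("pl",(126,240),.01),("plh",(127,195),.01),("plh2",(150,200),.01),("plj",(123,264),.01),("bowl",(423,171),.042)]: print(n,plane(c,p,z)[0])
cv2.imwrite("pics/crop1.png",cv2.resize(c["color"][250:330,310:410,::-1],None,fx=7,fy=7,interpolation=cv2.INTER_CUBIC))
E
```

```text
(357, 290) [ 30  70 127]
(333, 280) [ 16 129 105]
(345, 263) [ 15 157 101]
(400, 300) [ 20 164 118]
(230, 175) [110 181  93]
(220, 148) [ 18  21 119]
(216, 170) [112  61 109]
mat blue ((247.7718505859375, 177.4267120361328), (47.20125198364258, 63.03172302246094), 88.15238952636719) [[0.7254 0.2085 0.    ]
 [0.7288 0.0863 0.    ]
 [0.6359 0.0833 0.    ]
 [0.6327 0.2043 0.    ]]
mat blue ((287.0, 176.0), (46.0, 8.0), 90.0) [[0.7284 0.0776 0.    ]
 [0.7284 0.062  0.    ]
 [0.6377 0.0622 0.    ]
 [0.6378 0.0776 0.    ]]
white ((246.07664489746094, 146.83578491210938), (7.132530689239502, 72.02774810791016), 88.45184326171875)
[[0.7465 0.2195 0.    ]
 [0.7498 0.0796 0.    ]
 [0.7356 0.0792 0.    ]
 [0.7323 0.2189 0.    ]]
[[0.7419 0.2161 0.016 ]
 [0.7451 0.0785 0.016 ]
 [0.7311 0.0781 0.016 ]
 [0.728  0.2155 0.016 ]]
white ((281.3155517578125, 175.99171447753906), (44.03738021850586, 2.4202144145965576), 88.49256896972656)
[[0.7265 0.0843 0.    ]
 [0.7266 0.0796 0.    ]
 [0.6398 0.0774 0.    ]
 [0.6397 0.082  0.    ]]
[[0.7222 0.0831 0.016 ]
 [0.7223 0.0785 0.016 ]
 [0.637  0.0763 0.016 ]
 [0.6369 0.0809 0.016 ]]
white ((215.0, 177.99998474121094), (1.999999761581421, 41.99999237060547), 0.0)
[[0.6386 0.2102 0.    ]
 [0.7211 0.2114 0.    ]
 [0.7211 0.2075 0.    ]
 [0.6386 0.2064 0.    ]]
[[0.6357 0.207  0.016 ]
 [0.7169 0.2081 0.016 ]
 [0.7169 0.2043 0.016 ]
 [0.6357 0.2032 0.016 ]]
white ((288.0, 146.0), (6.0, 4.0), 90.0)
[[ 0.7483  0.0718 -0.    ]
 [ 0.7483  0.064   0.    ]
 [ 0.7363  0.064   0.    ]
 [ 0.7364  0.0718  0.    ]]
[[0.7437 0.0708 0.016 ]
 [0.7436 0.0631 0.016 ]
 [0.7319 0.0631 0.016 ]
 [0.7319 0.0708 0.016 ]]
A [0.7161 0.0319 0.045 ]
B [0.6944 0.2462 0.045 ]
C [ 0.4785 -0.3214  0.04  ]
jar [0.4459 0.3347 0.05  ]
pl [0.5595 0.3727 0.01  ]
plh [0.6455 0.3734 0.01  ]
plh2 [0.6356 0.3296 0.01  ]
plj [0.5143 0.3769 0.01  ]
bowl [ 0.6816 -0.1855  0.042 ]
```

View pics/crop1.png

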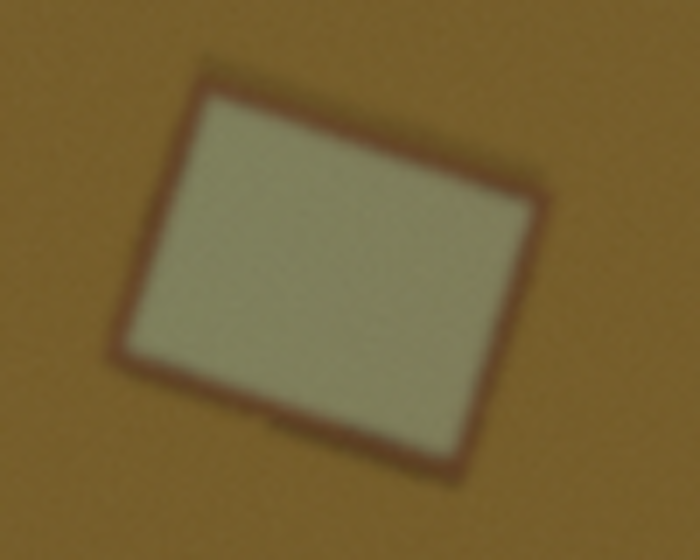

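The crop shows the form's flat face as a quadrilateral with corners at about (205,80), (548,195), (460,482) and (110,355). Its long axis is turned about 18° from world y. Plan:

1. Push the near long side with two fingers, moving forward and up.
2. Let the form topple toward the rail.
3. Push it sideways, then push it against the rail.

```bash
cat >> h.py <<'E'
from scipy.spatial.transform import Rotation as Ro
def tool():
    s=status.get_obs(); return s["ee_pos"],Ro.from_euler("xyz",s["tcp_rot"],degrees=True).as_matrix(),s
def go(P,zdir=None):
    """tool shifts mm to world P and turn about tool x so that tool z points along zdir (xy)"""
    p,R,s=tool(); d=R.T@(np.array(P)-p)*1000; t=0
    if zdir is not None:
        v=R.T@np.array([zdir[0],zdir[1],0]); t=np.degrees(np.arctan2(-v[1],v[2]))
    return np.round(d,1),round(t,1)
E
python3 - <<'E'
from h import *
np.set_printoptions(precision=4,suppress=True)
c=camera("top")
q=np.array([(205,80),(548,195),(460,482),(110,355)])/7+[310-.43,250-.43]
k=max(blobs(c,(0,0,0),(17,255,255),(322,255,395,325)),key=cv2.contourArea)
r=cv2.minAreaRect(k); print(r)
for Q in (q,cv2.boxPoints(r)):
    P=plane(c,Q,.026); print(P, P.mean(0)); 
    for i in range(4): e=P[(i+1)%4]-P[i]; print(np.linalg.norm(e),np.degrees(np.arctan2(e[1],e[0])))
p,R,s=tool(); print(p,R)
w=camera("wrist"); print({k:v for k,v in w.items() if k!="color"}); 
E
```

```text
((356.50213623046875, 289.2080383300781), (54.86520004272461, 44.062965393066406), 18.853158950805664)
[[ 0.5161 -0.0278  0.026 ]
 [ 0.485  -0.1182  0.026 ]
 [ 0.4102 -0.0935  0.026 ]
 [ 0.444  -0.002   0.026 ]] [ 0.4638 -0.0604  0.026 ]
0.09559325210746693 -108.96795679145855
0.07881841919141225 161.7800788056561
0.0975610904440045 69.73256968768243
0.0766046470233622 -19.651403023501068
[[ 0.4423  0.0014  0.026 ]
 [ 0.5189 -0.0256  0.026 ]
 [ 0.4854 -0.1214  0.026 ]
 [ 0.4093 -0.0936  0.026 ]] [ 0.464  -0.0598  0.026 ]
0.08120851380619215 -19.42935941813682
0.10149694368517385 -109.28932271837691
0.08102234209534996 159.96400929598315
0.1006397717632667 70.82044649503621
[0.2226 0.5028 0.2074] [[-0.0003  0.4048  0.9144]
 [-0.0007  0.9144 -0.4048]
 [-1.     -0.0008  0.    ]]
{'vfov': 65.70646984690485, 'cx': 324.3496082224016, 'cy': 244.96725349076593, 'rvec': array([-2.4102, -1.5684, -0.2424]), 'tvec': array([-0.5514, -0.0381,  0.3794])}
```

```bash
python3 - <<'E'
from h import *
u=np.array([np.cos(np.radians(-19.6)),np.sin(np.radians(-19.6))])
P=np.array([.464,-.060])-.065*u
print(go([*P,.12],u),go([*P,.01],u))
E
```

```text
(array([  87.7, -421.7,  383.7]), np.float64(-4.3)) (array([ 197.7, -421.6,  383.7]), np.float64(-4.3))
```

```bash
python3 -m jog '0 -40 36 0; 0 -80 72 -1; 10 -122 110 -2; 20 -164 148 -3; 30 -206 186 -4; 40 -248 224 -4.3; 50 -290 262 -4.3; 60 -332 300 -4.3' 0.65
python3 -m jog '10 -35 30 0; 15 -60 55 0; 20 -80 75 0; 25 -86 82 0; 27 -88 84 0; 27 -88 84 0; 27 -88 84 0; 27 -88 84 0' 0.65
python3 - <<'E'
from h import *
u=np.array([np.cos(np.radians(-19.6)),np.sin(np.radians(-19.6))])
P=np.array([.464,-.060])-.065*u
print(go([*P,.01],u)); print(status.get_obs()["opening"])
c=camera("wrist"); cv2.imwrite("pics/w1.png",c["color"][:,:,::-1])
E
```

```text
time: 1.25
ee_pos: [0.3628, 0.0762, 0.1477]
tcp_rot: [33.8, 89.9, 14.2]
wrist_force: [0.3, -0.1, -0.2]
opening: 0.0559
time: 2.25
ee_pos: [0.4122, -0.0327, 0.121]
tcp_rot: [16.2, 90.0, -3.3]
wrist_force: [-0.9, -0.7, 0.8]
opening: 0.0555
(array([111. ,  -8.3,  -7.1]), np.float64(0.1))
0.05547063466844705
```

View pics/w1.png

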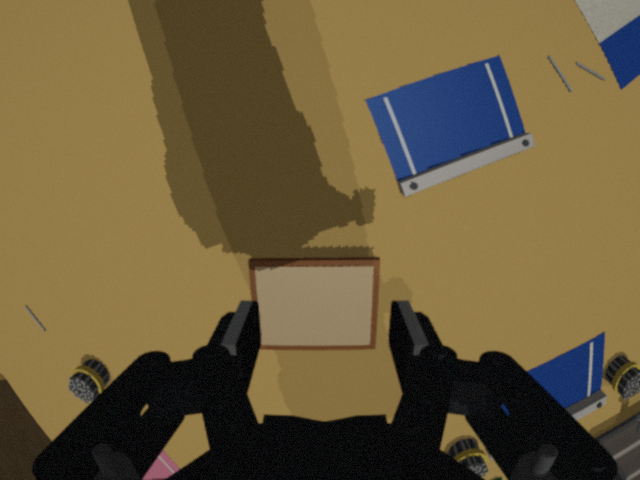

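The wrist view shows the form at (250..380, 258..348), square to the fingers and centred between them. I'll descend behind its near edge.

```bash
python3 -m jog '15 -4 -4 0; 40 -8 -7 0; 65 -8 -7 0; 85 -8 -7 0; 100 -8 -7 0; 110 -8 -7 0; 115 -8 -7 0; 116 -8 -7 0' 0.65
python3 -m jog '0 0 0 0; 0 0 1 0; 0 0 2 0; 0 0 3 0; 0 0 4 0; 0 0 5 0; 0 0 6 0; 0 0 7 0'
python3 - <<'E'
from h import *
p,R,s=tool(); print(p, s["wrist_force"], np.array(s["wrist_force"])@R)
c=camera("wrist"); cv2.imwrite("pics/w2.png",c["color"][:,:,::-1])
E
```

```text
time: 3.3
ee_pos: [0.4031, -0.0384, 0.0049]
tcp_rot: [13.3, 90.0, -6.3]
wrist_force: [0.5, 0.5, 0.1]
opening: 0.0561
time: 4.3
ee_pos: [0.4096, -0.0407, 0.0048]
tcp_rot: [-90.9, 90.0, -110.5]
wrist_force: [-0.5, 0.9, -0.3]
opening: 0.0557
[ 0.40960557 -0.0407454   0.00477919] [-0.46392883  0.90212887 -0.31161586] [ 0.3115963   0.69449031 -0.73943348]
```

View pics/w2.png

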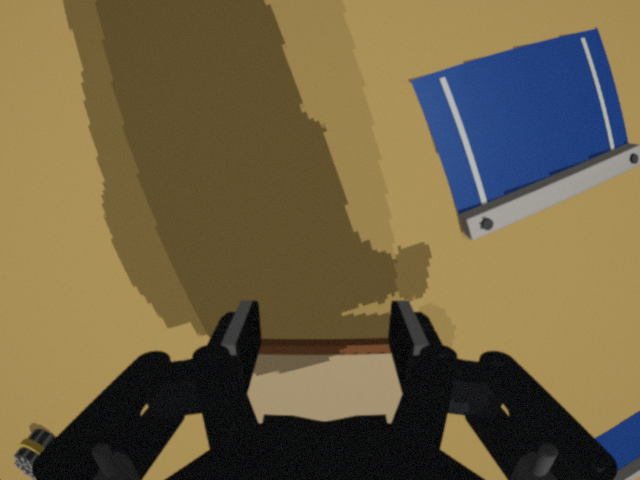

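```bash
python3 -m jog '0 0 4 0; 0 0 8 0; -4 0 11 0; -8 0 14 0; -12 0 17 0; -16 0 20 0; -20 0 23 0; -22 0 24 0'
python3 - <<'E'
from h import *
p,R,s=tool(); print(p, np.array(s["wrist_force"])@R)
c=camera("wrist")["color"][240:,160:480]; d=camera("scene")["color"][180:340,200:360]
cv2.imwrite("pics/w3.png",np.hstack([cv2.resize(c,(480,360)),cv2.resize(d,(360,360))])[:,:800,::-1])
E
```

```text
time: 5.35
ee_pos: [0.4324, -0.0488, 0.0271]
tcp_rot: [9.6, 90.0, -10.0]
wrist_force: [-0.5, 0.5, -0.3]
opening: 0.0556
[ 0.43239366 -0.0488396   0.0270981 ] [ 0.31500937  0.34583645 -0.61502335]
```

View pics/w3.png

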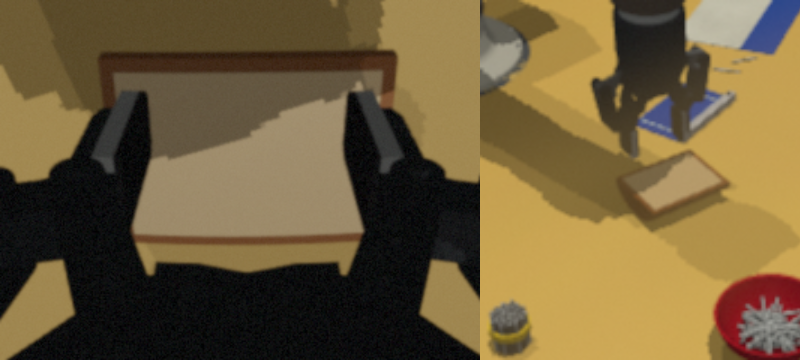

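The left half (wrist) shows the form's near edge at about rows 275-287 of the full image, columns 227 to 423, with the fingertips apparently over the face. The right half (scene) shows only a small tilt. I'll get the edge height from its 100 mm length.

```bash
cat >> h.py <<'E'
def wray(c,uv):
    R=cv2.Rodrigues(c["rvec"])[0]; f=240/np.tan(np.radians(c["vfov"]/2)); uv=np.atleast_2d(uv).astype(float)-[c["cx"],c["cy"]]
    r=np.hypot(*uv.T); th=r/f
    d=np.c_[uv*(np.sin(th)/np.maximum(r,1e-9))[:,None],np.cos(th)]
    return -R.T@c["tvec"], d@R
def wplane(c,uv,z):
    o,d=wray(c,uv); return o+d*((z-o[2])/d[:,2])[:,None]
E
python3 - <<'E'
from h import *
np.set_printoptions(precision=4,suppress=True)
c=camera("wrist"); p,R,s=tool()
o,d=wray(c,[(227,276),(423,275),(249,399),(402,399)]); print("cam rel tool",R.T@(o-p))
u=R[:,2]; 
for z in (.0,.01,.02,.026,.03,.035,.04,.05): 
    P=wplane(c,[(227,276),(423,275),(320,288),(320,398)],z); print(z,np.linalg.norm(P[0]-P[1]), (P-p)@u*1000)
print("form center rel",(np.array([.464,-.06,0])-p)@u)
t=camera("top"); cv2.imwrite("pics/t2.png",cv2.resize(t["color"][240:340,300:420,::-1],None,fx=6,fy=6,interpolation=cv2.INTER_CUBIC))
E
```

```text
cam rel tool [-0.1664  0.0013 -0.0776]
0.0 0.11264243951292185 [ 2.1358  1.6053  9.1212 91.1229]
0.01 0.10681072206906102 [-1.9928 -2.4958  4.6309 82.3873]
0.02 0.10097900462520022 [-6.1214 -6.5969  0.1407 73.6516]
0.026 0.09747997415888371 [-8.5985 -9.0576 -2.5535 68.4103]
0.03 0.09514728718133941 [-10.25   -10.6981  -4.3496  64.916 ]
0.035 0.09223142845940899 [-12.3143 -12.7486  -6.5947  60.5482]
0.04 0.08931556973747859 [-14.3786 -14.7992  -8.8398  56.1804]
0.05 0.0834838522936178 [-18.5072 -18.9003 -13.3301  47.4447]
form center rel 0.03377860064510128
```

View pics/t2.png

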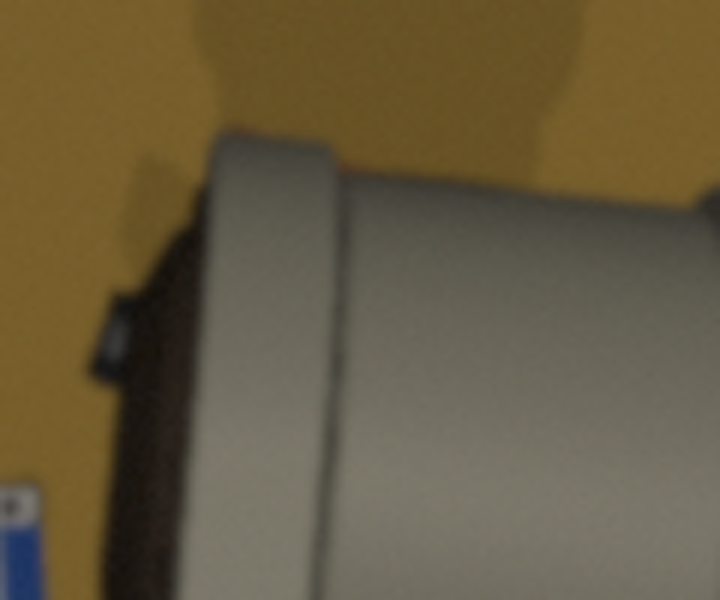

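The near edge is at z of about 0.02-0.026 and the form hasn't moved, so the fingers rose over it too early. I'll measure the fingertip geometry from the wrist view.

```bash
python3 - <<'E'
from h import *
np.set_printoptions(precision=1,suppress=True)
c=camera("wrist"); p,R,s=tool()
for dz in (0,.005,.01,.02): 
    P=wplane(c,[(240,301),(259,302),(221,348),(235,352),(207,400)],p[2]+dz); print(dz,((P-p)@R*1000))
E
```

```text
0 [[  0.  -41.2   4.5]
 [  0.  -31.4   4.9]
 [ -0.  -54.9  33.7]
 [ -0.  -47.2  35.9]
 [ -0.  -69.5  73.1]]
0.005 [[ -5.  -39.9   2. ]
 [ -5.  -30.4   2.4]
 [ -5.  -53.2  30.3]
 [ -5.  -45.7  32.5]
 [ -5.  -67.4  68.6]]
0.01 [[-10.  -38.6  -0.4]
 [-10.  -29.4  -0.1]
 [-10.  -51.5  27. ]
 [-10.  -44.3  29. ]
 [-10.  -65.3  64. ]]
0.02 [[-20.  -36.1  -5.4]
 [-20.  -27.5  -5.1]
 [-20.  -48.1  20.3]
 [-20.  -41.3  22.2]
 [-20.  -61.   54.9]]
```

```bash
python3 - <<'E'
from h import *
np.set_printoptions(precision=1,suppress=True)
c=camera("wrist"); p,R,s=tool(); im=c["color"].astype(int)
print(s["opening"])
for r in (300,302,304,308): print(r, [int(v) for v in im[r,232:268].sum(1)], [int(v) for v in im[r,380:416].sum(1)])
for dz in (0,.01,.02,.03): 
    P=wplane(c,[(259,302),(391,302)],p[2]+dz); print(dz,((P-p)@R*1000))
E
```

```text
0.05559782911459982
300 [113, 136, 133, 135, 187, 237, 247, 249, 242, 213, 214, 210, 209, 208, 217, 200, 212, 208, 214, 211, 193, 178, 173, 184, 189, 217, 242, 256, 250, 261, 253, 257, 255, 253, 254, 251] [252, 248, 253, 247, 244, 259, 245, 255, 238, 249, 246, 221, 186, 180, 176, 218, 249, 305, 320, 325, 316, 298, 255, 216, 205, 208, 207, 213, 240, 275, 296, 305, 291, 275, 233, 172]
302 [134, 131, 125, 130, 171, 228, 238, 232, 193, 177, 163, 176, 174, 163, 177, 172, 165, 168, 158, 135, 106, 61, 54, 53, 61, 129, 208, 237, 245, 252, 256, 257, 266, 254, 255, 252] [246, 245, 242, 248, 236, 255, 261, 306, 344, 353, 323, 258, 120, 70, 34, 68, 89, 127, 158, 175, 182, 184, 178, 172, 175, 172, 176, 166, 194, 242, 275, 298, 290, 276, 218, 157]
304 [127, 134, 148, 138, 171, 204, 217, 199, 183, 171, 163, 163, 172, 171, 170, 170, 170, 174, 133, 116, 36, 39, 34, 12, 28, 72, 156, 227, 248, 246, 251, 252, 253, 250, 248, 248] [248, 248, 252, 251, 252, 246, 282, 355, 407, 405, 352, 217, 78, 35, 26, 39, 50, 59, 126, 146, 173, 176, 168, 162, 163, 168, 157, 178, 168, 186, 247, 284, 314, 303, 267, 242]
308 [123, 144, 133, 136, 153, 148, 171, 166, 168, 165, 161, 183, 170, 169, 168, 170, 159, 118, 78, 31, 30, 59, 32, 59, 33, 15, 108, 217, 250, 254, 256, 248, 251, 250, 259, 252] [367, 341, 368, 385, 391, 408, 412, 413, 409, 401, 332, 176, 71, 51, 35, 5, 24, 3, 42, 88, 146, 168, 158, 159, 169, 161, 171, 176, 170, 165, 181, 241, 332, 333, 290, 268]
0 [[  0.  -31.4   4.8]
 [ -0.   35.    4.9]]
0.01 [[-10.  -29.4  -0.1]
 [-10.   33.   -0.1]]
0.02 [[-20.  -27.4  -5.1]
 [-20.   30.9  -5.1]]
0.03 [[-30.  -25.5 -10.1]
 [-30.   28.9 -10. ]]
```

The tips sit well behind the TCP at this opening, about 15-20 mm. I'll back off and descend until I feel the table.

```bash
python3 -m jog '-3 0 -8 0; -3 0 -16 0; -3 0 -24 0; 0 0 -28 0; 10 0 -28 0; 18 0 -28 0; 22 0 -28 0; 24 0 -28 0' 0.65 | grep -E 'pos|force'
python3 -m jog '1 0 0 0; 2 0 0 0; 3 0 0 0; 4 0 0 0; 5 0 0 0; 6 0 0 0; 7 0 0 0; 8 0 0 0' | grep -E 'pos|force'
python3 -m jog '.5 0 0 0; 1 0 0 0; 1.5 0 0 0; 2 0 0 0; 2.5 0 0 0; 3 0 0 0; 3.5 0 0 0; 4 0 0 0' | grep -E 'pos|force'
```

```text
ee_pos: [0.4057, -0.0394, 0.0024]
wrist_force: [0.3, -0.6, 0.4]
ee_pos: [0.4058, -0.0394, -0.0053]
wrist_force: [-0.0, -0.0, -0.5]
ee_pos: [0.4058, -0.0394, -0.0093]
wrist_force: [-0.3, 0.5, 0.0]
```

```bash
python3 -m jog '0 0 4 0; 0 0 8 0; -1 0 12 0; -5 0 16 0; -9 0 19 0; -14 0 22 0; -19 0 25 0; -24 0 28 0'
python3 - <<'E'
from h import *
p,R,s=tool(); print(p, np.array(s["wrist_force"])@R)
c=camera("wrist")["color"][240:,160:480]; d=camera("scene")["color"][180:340,200:360]
cv2.imwrite("pics/w4.png",np.hstack([cv2.resize(c,(480,360)),cv2.resize(d,(320,360))])[:,:800,::-1])
E
```

```text
time: 9.65
ee_pos: [0.4325, -0.0489, 0.0152]
tcp_rot: [1.6, 90.0, -18.0]
wrist_force: [0.2, 0.6, 0.1]
opening: 0.0553
[ 0.43247052 -0.0488505   0.01522066] [-0.1337635   0.62806303  0.03508412]
```

View pics/w4.png

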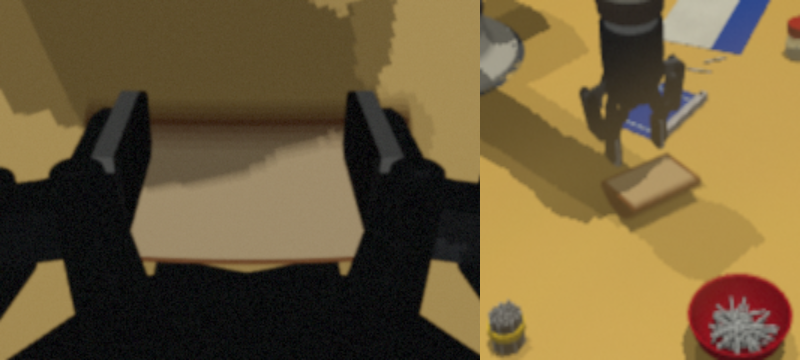

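The near edge is now raised: its dark back is visible and the scene view shows the form tilted by about 30°. I'll carry on, tracking the pale face's rows in the wrist image numerically.

```bash
cat >> h.py <<'E'
def pale():
    c=camera("wrist"); h=cv2.cvtColor(c["color"],cv2.COLOR_RGB2HSV); p,R,s=tool()
    col=h[240:430,318:324].mean(1).astype(int); print(np.round(p*1000,1),np.round(np.array(s["wrist_force"])@R,1)); print([tuple(int(x) for x in v) for v in col[::8]])
E
python3 -c "from h import *; pale()"
python3 -m jog '-5 0 3 0; -10 0 6 0; -15 0 9 0; -20 0 12 0; -24 0 14 0; -27 0 16 0; -29 0 18 0; -31 0 20 0' | tail -2
python3 -c "from h import *; pale()"
```

```text
[432.6 -48.9  15.2] [0.8 0.5 0.1]
[(20, 139, 90), (20, 141, 89), (20, 141, 89), (20, 140, 90), (13, 159, 65), (18, 84, 103), (18, 85, 104), (18, 83, 104), (18, 83, 105), (18, 86, 104), (19, 86, 104), (18, 82, 104), (18, 82, 104), (19, 84, 103), (19, 75, 162), (19, 73, 164), (19, 72, 165), (19, 73, 165), (19, 73, 165), (19, 73, 165), (19, 73, 165), (19, 73, 165), (14, 132, 118), (106, 71, 16)]
wrist_force: [0.1, 0.5, -0.4]
opening: 0.0556
[451.3 -55.6  46.1] [-0.5 -0.1 -0.2]
[(20, 143, 85), (20, 138, 87), (10, 174, 50), (12, 162, 61), (19, 93, 93), (18, 92, 93), (18, 89, 93), (19, 95, 92), (19, 93, 93), (18, 89, 112), (19, 85, 150), (19, 85, 149), (19, 85, 150), (19, 86, 151), (19, 85, 149), (15, 150, 110), (20, 131, 140), (21, 130, 141), (20, 129, 140), (20, 130, 141), (20, 130, 141), (20, 130, 140), (20, 134, 139), (78, 98, 14)]
```

```bash
cat >> h.py <<'E'
def tilt(rn,rf):
    c=camera("wrist"); u=np.array([np.cos(np.radians(-19.6)),np.sin(np.radians(-19.6)),0])
    for th in np.radians([0,10,20,30,40,53]):
        n,f=[(50*th+k*40*np.cos(th)-24*np.sin(th),50-24*np.cos(th)-k*40*np.sin(th)) for k in(-1,1)]
        sn,sf=[(wplane(c,(320,r),q[1]/1000)[0]-[.464,-.06,0])@u*1000 for r,q in((rn,n),(rf,f))]
        print(round(np.degrees(th)),"near pred/meas %.0f %.0f  far %.0f %.0f"%(n[0],sn,f[0],sf))
E
python3 -c "
from h import *
tilt(268,360)"
```

```text
0 near pred/meas -40 -19  far 40 41
10 near pred/meas -35 -22  far 44 45
20 near pred/meas -28 -25  far 47 49
30 near pred/meas -20 -28  far 49 52
40 near pred/meas -11 -31  far 50 55
53 near pred/meas 3 -35  far 51 56
```

```bash
python3 - <<'E'
import h; from h import *
p0=np.array([.4326,-.0489,.0152]); p,R,s=tool(); f=h.wplane
def g(c,uv,z): return f(c,uv,z-(p0-p)[2])+(p0-p)
h.wplane=g; h.tilt(277,414)
h.wplane=f; print("now"); pale()
E
```

```text
0 near pred/meas -40 -47  far 40 37
10 near pred/meas -35 -50  far 44 43
20 near pred/meas -28 -53  far 47 49
30 near pred/meas -20 -56  far 49 53
40 near pred/meas -11 -60  far 50 56
53 near pred/meas 3 -64  far 51 58
now
[450.9 -55.4  45.7] [ 0.4 -0.1 -0.6]
[(18, 83, 99), (18, 86, 97), (18, 86, 97), (18, 85, 98), (19, 85, 97), (18, 86, 98), (19, 85, 97), (19, 84, 97), (18, 90, 97), (18, 86, 97), (19, 74, 158), (19, 74, 161), (19, 74, 160), (19, 74, 161), (19, 75, 160), (13, 144, 110), (20, 131, 138), (20, 131, 139), (20, 130, 138), (20, 130, 137), (20, 132, 137), (20, 129, 138), (20, 132, 137), (103, 101, 16)]
```

The numbers show the fingers slipped over the top. The tips must be higher and narrower than assumed (about 20 mm behind the TCP, with the wall ~7 mm out), and the form is now rocking freely. I'll back off and find the table by force.

```bash
python3 -m jog '-5 0 -12 0; -5 0 -26 0; -3 0 -40 0; 5 0 -53 0; 22 0 -55 0; 38 0 -55 0; 50 0 -55 0; 55 0 -55 0' | grep -E 'pos|force'
python3 -m jog '.5 0 0 0; 1 0 0 0; 1.5 0 0 0; 2 0 0 0; 2.5 0 0 0; 3 0 0 0; 3.5 0 0 0; 4 0 0 0' | grep -E 'pos|force'
```

```text
ee_pos: [0.3988, -0.0371, -0.0104]
wrist_force: [0.4, -0.2, -0.4]
ee_pos: [0.3992, -0.037, -0.0132]
wrist_force: [0.2, 0.0, -0.7]
```

```bash
python3 -m jog '.5 0 0 0; 1 0 0 0; 1.5 0 0 0; 2 0 0 0; 2.5 0 0 0; 3 0 0 0; 3.5 0 0 0; 4 0 0 0' | grep -E 'pos|force'; python3 -c "from h import *; pale()"
```

```text
ee_pos: [0.3992, -0.0371, -0.0173]
wrist_force: [-0.5, 0.3, 0.1]
[399.2 -37.  -17.3] [-0.1  0.1  0.8]
[(20, 131, 102), (20, 134, 102), (20, 135, 101), (20, 134, 101), (20, 137, 102), (20, 133, 101), (20, 135, 102), (20, 134, 101), (20, 138, 102), (20, 137, 101), (20, 131, 103), (20, 135, 102), (20, 132, 101), (20, 135, 101), (20, 135, 101), (20, 124, 161), (20, 135, 105), (20, 137, 101), (20, 133, 100), (20, 134, 102), (18, 149, 75), (12, 160, 59), (12, 157, 115), (76, 54, 19)]
```

```bash
python3 - <<'E'
from h import *
c=camera("wrist"); h=cv2.cvtColor(c["color"],cv2.COLOR_RGB2HSV); p,R,s=tool()
for x in (290,350): print([int(v) for v in h[390:432,x-3:x+3].mean(1)[:,1]],[int(v) for v in h[390:432,x-3:x+3].mean(1)[:,2]])
for r in (400,405,410,415,420): print(r,[round(float((wplane(c,(320,r),z)[0]-p)@R[:,2]*1000),1) for z in (.01,.02,.026)])
E
```

```text
[165, 173, 154, 168, 171, 161, 159, 158, 171, 172, 167, 158, 153, 132, 114, 103, 95, 87, 82, 80, 80, 79, 80, 80, 81, 88, 82, 66, 98, 95, 91, 64, 73, 83, 67, 40, 63, 63, 132, 84, 63, 68] [67, 60, 58, 56, 58, 62, 64, 66, 66, 69, 72, 81, 92, 110, 129, 138, 148, 155, 163, 168, 172, 173, 172, 171, 160, 111, 48, 19, 16, 14, 15, 17, 13, 15, 18, 16, 17, 16, 13, 16, 17, 16]
[150, 164, 164, 166, 172, 164, 164, 160, 157, 159, 157, 157, 154, 140, 119, 105, 96, 89, 85, 80, 81, 79, 79, 79, 79, 81, 85, 90, 61, 46, 77, 39, 52, 72, 54, 44, 114, 54, 76, 109, 81, 46] [71, 62, 57, 58, 66, 78, 86, 95, 102, 108, 114, 118, 119, 121, 130, 136, 145, 154, 161, 168, 171, 172, 172, 172, 173, 166, 135, 81, 34, 18, 17, 20, 16, 19, 21, 17, 14, 16, 18, 15, 15, 21]
400 [44.9, 36.0, 30.7]
405 [48.2, 39.2, 33.7]
410 [51.7, 42.4, 36.8]
415 [55.2, 45.6, 39.9]
420 [58.8, 49.0, 43.1]
```

```bash
python3 -m jog '0 0 10 0; 0 0 18 0; 0 0 22 0; -3 0 26 0; -7 0 29 0; -11 0 32 0; -16 0 35 0; -20 0 37.5 0' | grep -E 'pos|force'
python3 - <<'E'
from h import *
pale()
c=camera("wrist"); cv2.imwrite("pics/w5.png",c["color"][:,:,::-1])
d=camera("scene"); cv2.imwrite("pics/s5.png",cv2.resize(d["color"][180:330,220:370,::-1],(600,600)))
E
```

```text
ee_pos: [0.4349, -0.0497, 0.0033]
wrist_force: [-0.9, -0.1, -0.1]
[435.3 -49.8   3.7] [-1.2 -0.1 -1.9]
[(19, 137, 97), (20, 136, 96), (20, 134, 97), (20, 135, 97), (20, 134, 97), (20, 141, 96), (20, 139, 97), (20, 138, 96), (20, 139, 97), (20, 138, 95), (20, 137, 95), (20, 137, 96), (21, 134, 97), (20, 133, 96), (12, 168, 51), (13, 167, 58), (12, 169, 58), (18, 95, 95), (18, 91, 100), (19, 81, 158), (19, 82, 157), (19, 82, 157), (18, 84, 157), (79, 72, 17)]
```

```bash
python3 -c "
from h import *
tilt(374,420)"
```

```text
0 near pred/meas -40 1  far 40 32
10 near pred/meas -35 -5  far 44 38
20 near pred/meas -28 -11  far 47 44
30 near pred/meas -20 -17  far 49 48
40 near pred/meas -11 -23  far 50 52
53 near pred/meas 3 -31  far 51 54
```

View pics/s5.png

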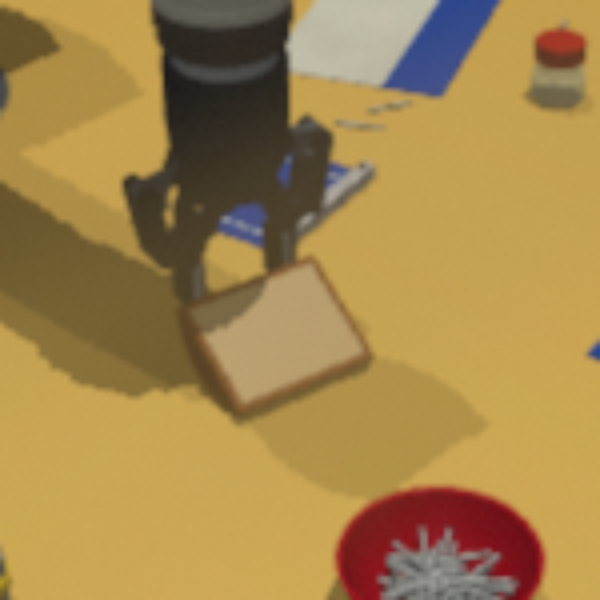

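The form is tilted about 31° with the fingers behind it, as planned, and its pose matches the prediction. Continuing.

```bash
python3 -m jog '-5 0 3 0; -10 0 5.5 0; -14 0 8 0; -18 0 10.5 0; -22 0 13 0; -26 0 15.5 0; -29 0 17.5 0; -31 0 19.5 0' | grep -E 'pos|force'
python3 - <<'E'
from h import *
pale()
c=camera("wrist"); cv2.imwrite("pics/w6.png",c["color"][:,:,::-1])
E
```

```text
ee_pos: [0.4532, -0.0562, 0.034]
wrist_force: [0.3, 0.5, 0.6]
[453.4 -56.3  34.2] [ 0.1 -0.1  0.2]
[(20, 135, 87), (18, 140, 79), (16, 156, 67), (16, 107, 77), (17, 100, 88), (18, 91, 95), (18, 93, 95), (18, 93, 94), (19, 92, 94), (18, 93, 94), (19, 93, 94), (19, 84, 152), (19, 84, 151), (19, 84, 152), (19, 83, 152), (19, 84, 152), (15, 116, 123), (20, 131, 141), (20, 129, 142), (20, 131, 142), (20, 128, 142), (20, 130, 142), (20, 131, 141), (103, 110, 12)]
```

```bash
python3 -c "
from h import *
tilt(263,368); pale()"
```

```text
0 near pred/meas -40 -25  far 40 40
10 near pred/meas -35 -27  far 44 45
20 near pred/meas -28 -30  far 47 49
30 near pred/meas -20 -33  far 49 52
40 near pred/meas -11 -36  far 50 55
53 near pred/meas 3 -40  far 51 56
[452.9 -56.2  33.7] [ 0.5 -0.9  0.4]
[(19, 140, 81), (18, 145, 75), (15, 125, 72), (16, 103, 84), (18, 93, 93), (18, 95, 96), (18, 91, 95), (17, 93, 95), (18, 89, 95), (18, 93, 95), (19, 92, 94), (19, 83, 153), (19, 83, 153), (19, 83, 153), (19, 81, 153), (19, 84, 152), (16, 107, 128), (20, 130, 142), (20, 130, 142), (20, 129, 142), (20, 130, 141), (20, 131, 141), (20, 129, 142), (75, 59, 17)]
```

```bash
python3 - <<'E'
from h import *
c=camera("wrist")["color"][220:460,160:480]; d=camera("scene")["color"][180:330,220:370]
cv2.imwrite("pics/w7.png",np.hstack([cv2.resize(c,(420,400)),cv2.resize(d,(380,400),interpolation=cv2.INTER_CUBIC)])[:,:,::-1])
E
```

```text
(no output)
```

View pics/w7.png

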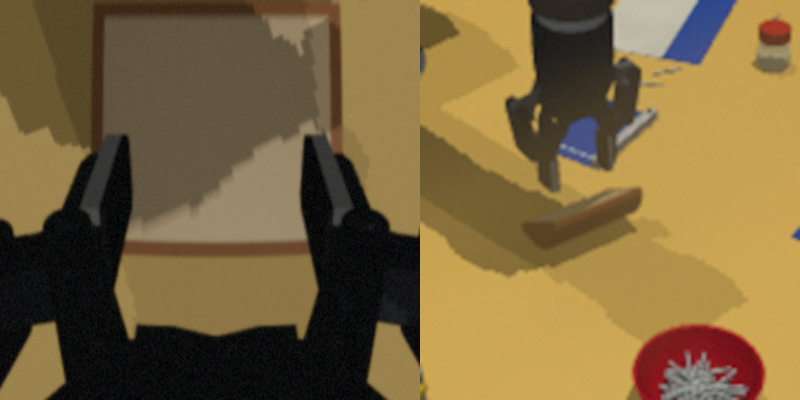

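The scene view shows the form rocking freely with its far edge up, so the finger slipped over it near 40°. That fits a tip offset of about 28 mm. I'll back off and measure the tip height by touching the table.

```bash
python3 -m jog '-3 0 -14 0; -3 0 -28 0; 0 0 -42 0; 10 0 -54 0; 25 0 -57 0; 38 0 -57 0; 48 0 -57 0; 53 0 -57 0' | grep -E 'pos|force'
python3 -m jog '.5 0 0 0; 1 0 0 0; 1.5 0 0 0; 2 0 0 0; 2.5 0 0 0; 3 0 0 0; 3.5 0 0 0; 4 0 0 0' | grep -E 'pos|force'
```

```text
ee_pos: [0.399, -0.0371, -0.0201]
wrist_force: [-0.9, -0.5, 0.2]
ee_pos: [0.3992, -0.037, -0.0233]
wrist_force: [1.0, 0.2, 0.4]
```

```bash
python3 -m jog '.5 0 0 0; 1 0 0 0; 1.5 0 0 0; 2 0 0 0; 2.5 0 0 0; 3 0 0 0; 3.5 0 0 0; 4 0 0 0' | grep -E 'pos|force'
python3 -c "
from h import *
pale(); c=camera('wrist'); p,R,s=tool(); h=cv2.cvtColor(c['color'],cv2.COLOR_RGB2HSV)
for x in (290,350): print([int(v) for v in h[380:424,x-3:x+3].mean(1)[:,1]])
for r in (390,400,405,410): print(r,(wplane(c,(320,r),.026)[0]-p)@R[:,2]*1000)
"
```

```text
ee_pos: [0.3992, -0.037, -0.0273]
wrist_force: [-0.4, -0.1, 0.0]
[399.1 -37.  -27.3] [ 0.8  0.5 -0.6]
[(20, 131, 104), (20, 135, 103), (20, 135, 103), (20, 133, 103), (20, 135, 104), (20, 133, 104), (20, 137, 102), (20, 133, 103), (20, 133, 103), (20, 134, 104), (20, 136, 103), (20, 133, 102), (20, 131, 104), (20, 133, 103), (20, 135, 103), (19, 133, 103), (20, 136, 113), (21, 133, 102), (20, 132, 103), (14, 153, 62), (13, 151, 89), (18, 77, 167), (19, 71, 181), (75, 56, 20)]
[130, 135, 137, 135, 137, 132, 136, 134, 132, 134, 138, 134, 133, 134, 131, 139, 137, 144, 149, 151, 150, 150, 162, 154, 151, 154, 163, 154, 152, 156, 145, 124, 114, 105, 98, 101, 84, 60, 41, 91, 71, 106, 73, 74]
[136, 135, 133, 134, 135, 135, 135, 133, 136, 134, 131, 135, 130, 138, 134, 133, 141, 146, 145, 147, 153, 161, 158, 153, 158, 156, 152, 153, 151, 151, 153, 137, 119, 108, 98, 95, 97, 93, 82, 89, 54, 70, 46, 61]
390 16.612632751347736
400 21.8915853090235
405 24.6257306771724
410 27.427412095391897
```

```bash
python3 - <<'E'
from h import *
c=camera("scene"); 
P=np.array([.4529,-.0562,.0337]); u=np.array([.942,-.335,0]); y=np.array([.335,.942,0])
for k in (-1,1):
  for dz in (0,.01,.02,.03):
    print(k,dz,proj(c,P+k*.035*y+[0,0,dz]).round(1))
p,R,s=tool(); print(p,s["q"])
for k in (-1,1): print("now", [proj(c,p+k*.035*R[:,1]+[0,0,dz]).round(0).tolist() for dz in (0,.01,.02,.03)])
im=c["color"]; cv2.imwrite("pics/s8.png",cv2.resize(im[200:310,200:330,::-1],(780,600*11//10//1*1 if 0 else 600),interpolation=cv2.INTER_CUBIC))
E
```

```text
-1 0 [[270.8 260.1]]
-1 0.01 [[270.6 256.9]]
-1 0.02 [[270.4 253.6]]
-1 0.03 [[270.2 250.3]]
1 0 [[294.4 251. ]]
1 0.01 [[294.3 247.8]]
1 0.02 [[294.2 244.6]]
1 0.03 [[294.1 241.3]]
[ 0.39913932 -0.03702693 -0.0272398 ] [-5.30027928e+00 -1.36614704e+01 -3.35626037e+01  7.01029238e+01
  3.82097914e-04  1.42797121e+01]
now [[[261.0, 268.0]], [[261.0, 265.0]], [[260.0, 262.0]], [[260.0, 259.0]]]
now [[[283.0, 259.0]], [[283.0, 256.0]], [[283.0, 253.0]], [[283.0, 250.0]]]
```

View pics/s8.png

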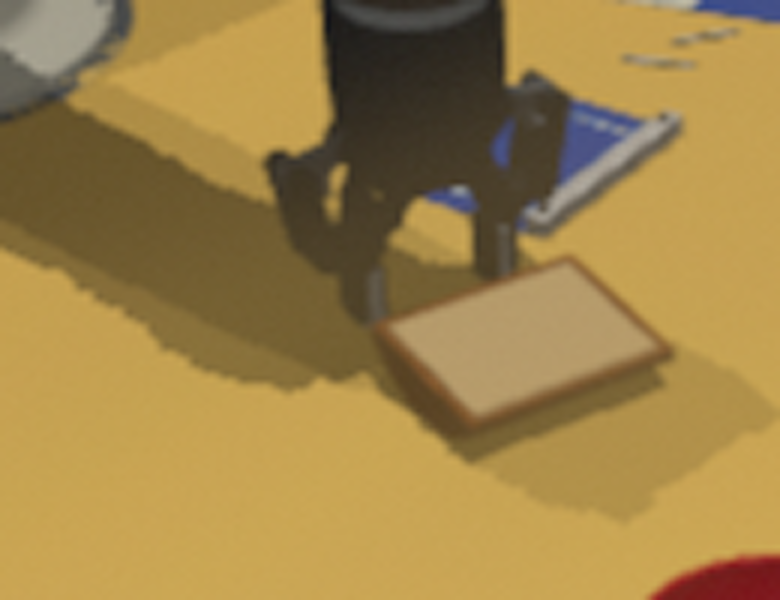

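The fingertips are at crop (360,322), which is about 30 mm above the TCP, so they are now ~3 mm off the table. The form is level again and unmoved. I'll repeat the roll with correct heights.

```bash
python3 -m jog '0 0 9 0; 0 0 16 0; 0 0 20 0; -3 0 24 0; -7 0 27 0; -11 0 30 0; -15 0 33 0; -19 0 36 0' | grep -E 'pos|force'
python3 -c "
from h import *
pale(); c=camera('wrist'); h=cv2.cvtColor(c['color'],cv2.COLOR_RGB2HSV)
print([int(v) for v in h[330:424,318:324].mean(1)[::2,1]])"
python3 -m jog '-4 0 3 0; -8 0 5.5 0; -12 0 8 0; -16 0 10.5 0; -19 0 13 0; -22 0 15.5 0; -25 0 17.5 0; -28 0 19.5 0' | grep -E 'pos|force'
python3 -c "
from h import *
pale(); c=camera('wrist'); h=cv2.cvtColor(c['color'],cv2.COLOR_RGB2HSV); cv2.imwrite('pics/w9.png',c['color'][:,:,::-1])
print([int(v) for v in h[330:424,318:324].mean(1)[::2,1]]); tilt(374,430)"
```

```text
ee_pos: [0.4333, -0.0491, -0.0079]
wrist_force: [-0.8, 0.4, -0.2]
[433.9 -49.3  -7.3] [-1.2 -0.5 -1.2]
[(20, 139, 98), (20, 134, 99), (20, 132, 99), (20, 135, 99), (20, 131, 100), (20, 136, 99), (20, 135, 99), (20, 134, 99), (20, 135, 99), (20, 136, 98), (20, 134, 99), (20, 135, 99), (20, 136, 98), (20, 131, 100), (20, 133, 99), (13, 168, 53), (12, 165, 56), (12, 173, 58), (13, 169, 66), (18, 90, 105), (19, 88, 109), (19, 82, 163), (19, 82, 162), (77, 59, 18)]
[136, 136, 135, 134, 136, 135, 132, 135, 132, 134, 137, 133, 135, 136, 146, 187, 169, 172, 174, 169, 159, 182, 165, 176, 167, 158, 168, 175, 150, 99, 89, 89, 89, 90, 88, 86, 83, 81, 81, 81, 81, 82, 82, 82, 82, 89, 75]
ee_pos: [0.4515, -0.0557, 0.0199]
wrist_force: [-1.0, 1.4, -0.6]
[451.9 -55.8  20.4] [-0.2 -0.6 -1.7]
[(19, 131, 96), (19, 137, 94), (20, 134, 94), (20, 140, 94), (20, 135, 95), (20, 135, 94), (20, 138, 93), (20, 135, 94), (20, 134, 94), (20, 138, 93), (20, 134, 94), (20, 145, 89), (11, 164, 51), (12, 167, 53), (12, 154, 54), (11, 183, 57), (12, 171, 61), (18, 96, 90), (19, 102, 143), (20, 127, 150), (20, 126, 150), (20, 127, 150), (20, 128, 151), (92, 55, 15)]
[169, 167, 168, 182, 171, 170, 167, 168, 166, 161, 173, 168, 171, 177, 163, 165, 160, 166, 164, 174, 164, 174, 143, 97, 87, 85, 91, 123, 128, 128, 127, 127, 127, 128, 129, 127, 127, 128, 128, 128, 128, 127, 129, 126, 127, 132, 86]
0 near pred/meas -40 32  far 40 76
10 near pred/meas -35 26  far 44 83
20 near pred/meas -28 20  far 47 88
30 near pred/meas -20 14  far 49 93
40 near pred/meas -11 8  far 50 97
53 near pred/meas 3 0  far 51 99
```

It is at about 53°, with the face nearly edge-on to the wrist camera. Now I'll tip it past upright.

```bash
python3 -m jog '-4 0 4 0; -8 0 8 0; -10 0 12 0; -12 0 16 0; -13 0 20 0; -14 0 24 0; -15 0 28 0; -15 0 32 0' | grep -E 'pos|force'
python3 -c "
from h import *
pale()"
```

```text
ee_pos: [0.482, -0.0665, 0.0348]
wrist_force: [-0.7, 0.5, 2.5]
[482.4 -66.6  34.7] [-1.   0.3 -1.6]
[(20, 137, 92), (20, 136, 93), (20, 135, 92), (20, 137, 93), (20, 137, 92), (20, 139, 92), (20, 138, 93), (20, 134, 92), (19, 143, 84), (12, 183, 49), (13, 173, 52), (12, 170, 53), (12, 157, 55), (11, 169, 54), (12, 162, 56), (12, 163, 57), (12, 164, 59), (12, 159, 67), (13, 162, 66), (20, 127, 149), (20, 129, 149), (20, 129, 149), (20, 128, 149), (74, 106, 12)]
```

```bash
python3 -m jog '0 0 4 0; 0 0 8 0; 0 0 12 0; 0 0 15 0; 0 0 18 0; 0 0 21 0; 0 0 23 0; 0 0 25 0' | grep -E 'pos|force'
python3 -c "
from h import *
pale()"
```

```text
ee_pos: [0.5053, -0.0748, 0.0347]
wrist_force: [-0.4, -0.7, 0.2]
[505.5 -74.8  34.7] [ 0.5  0.  -0.9]
[(20, 134, 96), (19, 137, 96), (20, 137, 95), (20, 132, 96), (20, 136, 96), (20, 136, 96), (12, 185, 50), (12, 176, 53), (12, 179, 53), (13, 172, 55), (11, 167, 58), (12, 167, 59), (12, 159, 60), (12, 177, 60), (12, 168, 61), (12, 172, 62), (11, 163, 63), (13, 176, 65), (13, 162, 67), (12, 153, 69), (12, 162, 108), (20, 128, 153), (20, 126, 152), (86, 81, 14)]
```

```bash
python3 -c "
from h import *
c=camera('wrist'); u=np.array([.942,-.335,0])
for r in (287,401): print(r,[(z,round(float((wplane(c,(320,r),z)[0]-[.464,-.06,0])@u*1000))) for z in (0,.006,.026,.05,.08)])
d=camera('scene'); cv2.imwrite('pics/s10.png',cv2.resize(d['color'][170:330,210:410,::-1],(750,600)))
pale()"
```

```text
287 [(0, 56), (0.006, 53), (0.026, 44), (0.05, 34), (0.08, 20)]
401 [(0, 145), (0.006, 139), (0.026, 121), (0.05, 100), (0.08, 74)]
[505.  -74.7  34.6] [-0.2 -0.6 -0.5]
[(20, 132, 98), (19, 136, 95), (20, 135, 96), (20, 138, 95), (19, 138, 96), (20, 136, 95), (12, 161, 53), (13, 182, 52), (13, 169, 54), (13, 181, 55), (12, 174, 58), (12, 164, 60), (12, 165, 60), (11, 164, 60), (12, 163, 62), (12, 172, 62), (12, 163, 64), (12, 157, 65), (12, 157, 67), (12, 165, 67), (12, 155, 108), (20, 127, 151), (21, 127, 152), (71, 48, 17)]
```

```bash
python3 -m jog '0 0 2 0; 0 0 4 0; 0 0 6 0; 0 0 8 0; 0 0 8 0; 0 0 8 0; 0 0 8 0; 0 0 8 0' | grep -E 'pos|force'
python3 -c "
from h import *
pale()"
```

```text
ee_pos: [0.5127, -0.0774, 0.0348]
wrist_force: [0.3, 0.1, 0.0]
[512.7 -77.4  34.8] [-0.   0.   0.2]
[(20, 137, 91), (20, 135, 91), (20, 139, 91), (20, 139, 91), (20, 141, 89), (20, 138, 90), (15, 168, 58), (12, 164, 57), (12, 175, 58), (12, 164, 92), (12, 163, 96), (13, 154, 102), (13, 145, 110), (13, 145, 114), (12, 141, 117), (13, 149, 112), (12, 161, 106), (12, 161, 105), (12, 160, 104), (12, 158, 100), (20, 128, 146), (20, 129, 145), (20, 129, 146), (109, 52, 18)]
```

The back is now brightly lit and face up, so it seems to have toppled. I'll lift away, turn the tool to point along the form's length, and move to its -y end.

```bash
python3 -m jog '-30 0 -5 0; -60 -5 -5 -10; -60 -15 0 -20; -60 -30 10 -31; -60 -45 20 -42; -60 -60 30 -52; -60 -75 36 -63; -60 -90 40 -73' | grep -E 'pos|force|rot'
python3 - <<'E'
from h import *
np.set_printoptions(precision=4,suppress=True)
c=camera("top"); cv2.imwrite("pics/t11.png",c["color"][:,:,::-1])
for k in blobs(c,(0,110,40),(16,255,255),(330,180,460,330),200):
    r=cv2.minAreaRect(k); print(r); 
    for z in (.0,.015): P=plane(c,cv2.boxPoints(r),z); print(z,P.mean(0),[(round(float(np.linalg.norm(P[i]-P[i-1])),4),round(float(np.degrees(np.arctan2(*(P[i]-P[i-1])[1::-1]))),1)) for i in range(4)])
E
```

```text
ee_pos: [0.5203, -0.1762, 0.0947]
tcp_rot: [110.7, 90.0, 164.5]
wrist_force: [-0.0, -0.0, -0.4]
((374.234375, 237.21746826171875), (53.012264251708984, 40.69628143310547), 19.358991622924805)
0.0 [ 0.5628 -0.0971  0.    ] [(0.101, 70.2), (0.0787, -19.9), (0.1018, -109.9), (0.0785, 159.5)]
0.015 [ 0.5613 -0.0955  0.015 ] [(0.0994, 70.2), (0.0775, -19.9), (0.1002, -109.9), (0.0773, 159.5)]
```

The top view puts the form flat at (0.563, -0.097), yaw -19.9°, with a 101×79 mm footprint and its back up. Next is a gently curved push from its -y end that turns it by 21°.

```bash
python3 - <<'E'
from h import *
a=np.radians(70.1); l=np.array([np.cos(a),np.sin(a)]); P=np.array([.5628,-.0971])-.076*l
print(go([*P,-.0265],l)); print(tool()[1].round(3), status.get_obs()["q"].round(1))
E
```

```text
(array([121.2,  -8.4,  17.2]), np.float64(-15.8))
[[-0.    -0.812  0.584]
 [-0.001  0.584  0.812]
 [-1.    -0.    -0.001]] [-18.8   4.1  -3.3  82.5  -0.  -73.1]
```

```bash
python3 -m jog '0 -4 8 -8; 10 -8 17 -16; 35 -8 17 -16; 60 -8 17 -16; 85 -8 17 -16; 105 -8 17 -16; 115 -8 17 -16; 120 -8 17 -16' | grep -E 'pos|force|rot'
python3 - <<'E'
from h import *
a=np.radians(70.1); l=np.array([np.cos(a),np.sin(a)]); P=np.array([.5628,-.0971])-.0595*l
print(go([*P,-.0265],l))
E
```

```text
ee_pos: [0.5368, -0.1666, -0.0254]
tcp_rot: [81.0, 90.0, 150.3]
wrist_force: [-0.2, 0.0, -0.6]
(array([ 1.1, -0.7, 14.7]), np.float64(-0.7))
```

```bash
python3 -m jog '0 -.5 4 -.5; 0 -.7 8 -.7; 0 -.7 12 -.7; 0 -1.4 20 -1.4; 0 -1.9 27.4 -2; 0 -2.4 35 -2.7; 0 -2.8 43 -3.4; 0 -3.1 50.5 -4' | grep -E 'pos|force|rot'
python3 -m jog '0 -.6 7.7 -.7; 0 -1.2 15.4 -1.3; 0 -1.7 23.1 -2; 0 -2.1 30.8 -2.7; 0 -2.4 38.5 -3.3; 0 -2.6 46.2 -4; 0 -2.7 53.9 -4.7; 0 -2.7 61.6 -5.3' | grep -E 'pos|force|rot'
python3 - <<'E'
from h import *
np.set_printoptions(precision=4,suppress=True)
c=camera("top"); cv2.imwrite("pics/t12.png",c["color"][:,:,::-1])
for k in blobs(c,(0,110,40),(16,255,255),(240,140,420,330),200):
    r=cv2.minAreaRect(k); print(r); 
    for z in (.0,.015): P=plane(c,cv2.boxPoints(r),z); print(z,P.mean(0),[(round(float(np.linalg.norm(P[i]-P[i-1])),4),round(float(np.degrees(np.arctan2(*(P[i]-P[i-1])[1::-1]))),1)) for i in range(4)])
E
```

```text
ee_pos: [0.5576, -0.12, -0.0252]
tcp_rot: [-173.6, 90.0, -100.1]
wrist_force: [-0.7, -1.7, 1.0]
ee_pos: [0.5777, -0.0618, -0.0252]
tcp_rot: [109.5, 90.0, -171.8]
wrist_force: [-1.1, -2.7, 1.4]
((317.40802001953125, 222.2559814453125), (37.387062072753906, 40.42810821533203), 10.30484676361084)
0.0 [0.5924 0.0115 0.    ] [(0.0715, 79.3), (0.0782, -10.4), (0.0721, -100.8), (0.0782, 169.2)]
0.015 [0.5904 0.0115 0.015 ] [(0.0704, 79.3), (0.077, -10.4), (0.071, -100.8), (0.077, 169.2)]
```

```bash
python3 -m jog '0 -.7 9.2 -.7; 0 -1.3 18.5 -1.5; 0 -1.7 27.7 -2.2; 0 -2.1 37 -3; 0 -2.3 46.2 -3.7; 0 -2.4 55.5 -4.4; 0 -2.4 64.7 -5.2; 0 -2.3 74 -5.9' | grep -E 'pos|force|rot'
python3 -m jog '0 -.7 9.2 -.7; 0 -1.3 18.5 -1.5; 0 -1.7 27.7 -2.2; 0 -2.1 37 -3; 0 -2.3 46.2 -3.7; 0 -2.4 55.5 -4.4; 0 -2.4 63 -5.2; 0 -2.3 70 -5.9' | grep -E 'pos|force|rot'
python3 - <<'E'
from h import *
np.set_printoptions(precision=4,suppress=True)
c=camera("top"); cv2.imwrite("pics/t13.png",c["color"][:,:,::-1])
for k in blobs(c,(0,110,40),(16,255,255),(180,140,420,330),200):
    r=cv2.minAreaRect(k); print(r); 
    for z in (.0,.015): P=plane(c,cv2.boxPoints(r),z); print(z,P.mean(0),P[:,1].max(),[(round(float(np.linalg.norm(P[i]-P[i-1])),4),round(float(np.degrees(np.arctan2(*(P[i]-P[i-1])[1::-1]))),1)) for i in range(4)])
E
```

```text
ee_pos: [0.5944, 0.0105, -0.0253]
tcp_rot: [68.6, 90.0, 153.3]
wrist_force: [-0.8, -0.8, -0.5]
ee_pos: [0.6032, 0.0798, -0.0252]
tcp_rot: [172.3, 90.0, -97.1]
wrist_force: [0.3, -1.4, -0.4]
```

```bash
python3 -m jog '0 0 -8 0; -5 0 -15 0; -35 0 -15 0; -65 0 -10 10; -80 15 0 20; -80 35 15 30; -80 55 30 40; -80 75 45 50' | grep -E 'pos|force|rot'
python3 - <<'E'
from h import *
np.set_printoptions(precision=4,suppress=True)
c=camera("top"); cv2.imwrite("pics/t14.png",c["color"][:,:,::-1]); h=cv2.cvtColor(c["color"],cv2.COLOR_RGB2HSV); print(h[205,200:300:8].tolist())
for k in blobs(c,(0,110,30),(17,255,255),(180,140,420,330),200):
    r=cv2.minAreaRect(k); print(r); 
    for z in (.0,.015): P=plane(c,cv2.boxPoints(r),z); print(z,P.mean(0),P[:,1].max(),[(round(float(np.linalg.norm(P[i]-P[i-1])),4),round(float(np.degrees(np.arctan2(*(P[i]-P[i-1])[1::-1]))),1)) for i in range(4)])
E
```

```text
ee_pos: [0.5273, 0.1233, 0.0553]
tcp_rot: [-23.2, 90.0, 16.9]
wrist_force: [0.3, 0.1, 0.4]
[[22, 39, 123], [25, 37, 125], [23, 38, 120], [24, 39, 123], [22, 37, 124], [23, 37, 123], [13, 81, 38], [14, 104, 27], [12, 187, 49], [13, 203, 69], [20, 160, 107], [20, 164, 107], [20, 166, 106]]
((269.0, 209.5), (23.0, 14.0), 90.0)
0.0 [0.6176 0.1045 0.    ] 0.11799761439594196 [(0.0447, 0.3), (0.0269, -90.3), (0.0447, -179.9), (0.0268, 89.6)]
0.015 [0.6152 0.103  0.015 ] 0.11635722407544809 [(0.044, 0.3), (0.0265, -90.3), (0.044, -179.9), (0.0264, 89.6)]
((406.0, 170.5), (59.0, 26.0), 90.0)
0.0 [ 0.6929 -0.1612  0.    ] -0.13468521958177754 [(0.1168, -1.2), (0.0509, -90.3), (0.1169, 178.5), (0.0503, 89.7)]
0.015 [ 0.6894 -0.1586  0.015 ] -0.13244981570293865 [(0.115, -1.2), (0.0501, -90.3), (0.1151, 178.5), (0.0495, 89.7)]
```

```bash
python3 - <<'E'
from h import *
a=np.radians(1.4); l=np.array([np.cos(a),np.sin(a)])
print(go([.520,.1405,-.0265],l))
E
```

```text
(array([81.9, 15.6,  6. ]), np.float64(38.2))
```

```bash
python3 -m jog '0 5 2 10; 0 10 4 20; 0 15.6 6 30; 10 15.6 6 38; 30 15.6 6 38.2; 52 15.6 6 38.2; 70 15.6 6 38.2; 81 15.6 6 38.2' | grep -E 'pos|force|rot|time'
python3 - <<'E'
from h import *
a=np.radians(1.4); l=np.array([np.cos(a),np.sin(a)])
print(go([.520,.1405,-.0265],l))
c=camera("wrist"); p,R,s=tool(); h=cv2.cvtColor(c["color"],cv2.COLOR_RGB2HSV); cv2.imwrite("pics/w15.png",c["color"][:,:,::-1])
m=((h[...,0]<16)&(h[...,1]>140)).astype(np.uint8)
for x in (270,285,300,320,340,360,375):
    r=np.where(m[330:,x])[0]; print(x, r[:3]+330, (wplane(c,(x,r[0]+330),0)[0]).round(4) if len(r) else None)
E
```

```text
time: 33.5
ee_pos: [0.522, 0.1389, -0.027]
tcp_rot: [-167.9, 90.0, -165.6]
wrist_force: [0.1, -0.3, -0.0]
(array([-0.5,  1.6, -2. ]), np.float64(0.9))
270 [388 389 390] [0.5616 0.1161 0.    ]
285 [389 391 392] [0.5616 0.1233 0.    ]
300 [389 391 392] [0.5611 0.1305 0.    ]
320 [391 392 393] [0.5619 0.14   0.    ]
340 [391 392 393] [0.5616 0.1495 0.    ]
360 [392 393 394] [0.5621 0.1592 0.    ]
375 [391 392 393] [0.5614 0.1664 0.    ]
```

```bash
python3 -m jog '0 1 10 .5; 0 2 22 .9; 0 2 34 .9; 0 2 47 .9; 0 2 60 .9; 0 2 73 .9; 0 2 86 .9; 0 2 98 .9' | grep -E 'pos|force|rot|time'
python3 -m jog '0 0 2 0; 0 0 4 0; 0 0 6 0; 0 0 8 0; 0 0 10 0; 0 0 11 0; 0 0 12 0; 0 0 13 0' | grep -E 'pos|force|rot|time'
```

```text
time: 34.55
ee_pos: [0.6209, 0.1454, -0.0263]
tcp_rot: [168.4, 90.0, 169.8]
wrist_force: [-2.3, 0.1, 1.7]
time: 35.55
ee_pos: [0.6331, 0.1457, -0.0262]
tcp_rot: [-177.3, 90.0, -175.9]
wrist_force: [-1.1, 0.4, -0.6]
```

```bash
python3 -m jog '0 0 .5 0; 0 0 1 0; 0 0 1.5 0; 0 0 2 0; 0 0 2.5 0; 0 0 3 0; 0 0 3.5 0; 0 0 4 0' | grep -E 'pos|force'
python3 -m jog '0 0 .4 0; 0 0 .8 0; 0 0 1.2 0; 0 0 1.6 0; 0 0 2 0; 0 0 2 0; 0 0 2 0; 0 0 2 0' | grep -E 'pos|force'
```

```text
ee_pos: [0.6363, 0.1458, -0.0263]
wrist_force: [-7.0, -0.1, 2.3]
ee_pos: [0.6364, 0.1458, -0.0264]
wrist_force: [-15.3, 0.1, 7.1]
```

The wrist force rose to 15 N, so the form is pressed on the rail. I'll back off and check.

```bash
python3 -m jog '0 0 -5 0; 0 0 -15 0; -10 0 -30 0; -40 0 -60 0; -80 0 -100 0; -110 0 -150 0; -120 0 -200 0; -120 0 -240 0' | grep -E 'pos|force'
python3 - <<'E'
from h import *
np.set_printoptions(precision=4,suppress=True)
c=camera("top"); cv2.imwrite("pics/t16.png",c["color"][:,:,::-1])
for k in blobs(c,(0,110,30),(17,255,255),(180,120,320,330),200):
    r=cv2.minAreaRect(k); print(r)
    for z in (.0,.015): P=plane(c,cv2.boxPoints(r),z); print(z,P.mean(0),[(round(float(np.linalg.norm(P[i]-P[i-1])),4),round(float(np.degrees(np.arctan2(*(P[i]-P[i-1])[1::-1]))),1)) for i in range(4)])
cv2.imwrite("pics/t16c.png",cv2.resize(c["color"][130:220,180:320,::-1],(800,514),interpolation=cv2.INTER_CUBIC))
E
```

```text
ee_pos: [0.398, 0.1399, 0.0949]
wrist_force: [-0.7, 1.4, -0.5]
((247.0, 173.0), (40.0, 52.0), 90.0)
0.0 [0.6894 0.1472 0.    ] [(0.0788, 0.7), (0.1009, -90.3), (0.0789, -179.9), (0.1001, 89.7)]
0.015 [0.6859 0.1451 0.015 ] [(0.0776, 0.7), (0.0993, -90.3), (0.0777, -179.9), (0.0986, 89.7)]
```

View pics/t16c.png

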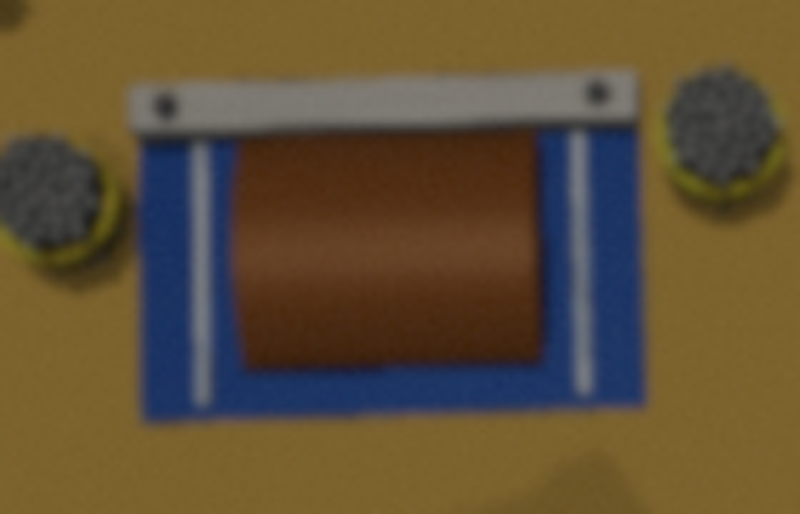

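The crop shows the form flat, back up, against the rail and centred between the white lines, with both bundles untouched. Last check: compare the form's edge angle with the rail's by line fits, and compare the other objects before and after.

```bash
python3 - <<'E'
from h import *
c=camera("top"); g=c["color"].astype(float)
def edge(ch,r0,r1,cols,z):
    P=[]
    for x in cols:
        v=cv2.GaussianBlur(ch,(1,3),0)[r0:r1,x]; d=np.abs(np.diff(v)); P.append((x,r0+.5+(d*np.arange(len(d))).sum()/d.sum()))
    Q=plane(c,P,z); k=np.polyfit(Q[:,1],Q[:,0],1); print("yaw %.2f  x at y=.145 %.4f  resid %.4f"%(-np.degrees(np.arctan(k[0])),np.polyval(k,.145),np.std(Q[:,0]-np.polyval(k,Q[:,1]))))
rb=g[...,0]-g[...,2]
b=g[...,2]
edge(rb,188,200,range(226,272,2),0)   # form near edge -> blue
edge(b,199,208,range(208,290,2),0)      # mat near edge
edge(rb,140,148,range(210,286,2),.016) # rail back top edge
edge(rb,149,158,range(226,272,2),.016) # rail front top edge to form
a=cv2.imread("pics/top0.png").astype(int); n=c["color"][:,:,::-1].astype(int)
for nm,(x,y,w) in dict(A=(306,153,16),B=(190,165,16),C=(500,280,16),jar=(137,301,16),pliers=(132,230,36)).items():
    d=np.abs(a-n)[y-w:y+w,x-w:x+w]; print(nm,d.mean().round(2),d.max())
E
```

```text
yaw 1.08  x at y=.145 0.6487  resid 0.0002
yaw 1.12  x at y=.145 0.6317  resid 0.0003
yaw 1.21  x at y=.145 0.7441  resid 0.0002
yaw 0.84  x at y=.145 0.7237  resid 0.0002
A 3.44 10
B 3.32 8
C 3.53 8
jar 4.3 22
pliers 3.75 10
```

```bash
python3 -c "
from workcell import bot,status
print(status.get_obs()['time']); print(bot.job_done())"
```

```text
38.65
the job is handed in; nothing more can be done
None
```

The form now lies flat side down on the blue mat, long edge against the stop rail and wholly between the white lines. I handed the job in at 38.65 s, with the robot clear of everything.

**How it was done:** I rolled the form up from behind with two open fingers until it toppled forward. Then I pushed it along a gentle curve from its end and slid it square onto the rail until the wrist felt about 15 N.

**What went wrong:** The first three tip attempts slipped over the edge and only set the form rocking. I had the fingertip height wrong: the open tips sit about 30 mm behind the TCP. The fourth attempt worked.

**Last checks (top camera, before handing in):**
- **Flush to the rail:** the form's edge is at 1.08°. The mat's edge measured 1.12° and the rail's back edge 1.21°. The rail's front edge read 0.84°, which disagrees a little. The form's far edge comes out at x of about 0.729 m, against about 0.728 m for the rail face; that difference is within the camera's 2 mm accuracy.
- **Between the lines:** the form is centred at y of about 0.145–0.147 m, leaving roughly 12–14 mm to each white line.
- **Other objects:** the bundles, jar and pliers show no visible change from the first picture. The largest pixel difference was at the jar (22, against 8–10 for the others). I took that as lighting or shadow and did not look closer, since the arm never went near it.

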